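# First in, first out at the inspection bench

### The arm

A 6-joint arm with a two-finger parallel gripper is mounted at the origin on the work surface. World frame = base frame: x ahead of the robot, y to its left, z up, the work surface at z = 0. Lengths are in m, angles in rad, forces in N, time in s.
With the tool pointing down it reaches from about 0.225 to 0.875 m from the base axis. Payload 3.4 kg.
Tool frame: the origin (TCP) lies between the finger pads; the fingertips stand 19 mm ahead of it and the grasp point (between the pads) is the TCP; z points along the fingers, y is the line along which they close (so a half turn about z gives the same grasp; the last joint's range is limited). The gripper opens to 85 mm and grips with 20 to 120 N. Pads are 22 mm wide; open, the fingers measure 114 mm over their backs; the gripper's body (76 mm by 85 mm) begins 54 mm behind the grasp point. The pads swing forward as they close: fully open they stand 13 mm farther back than shut.
Start: joints at [-1.435, 0.276, 1.505, -0, 1.361, -0.121], TCP at [0.146, -0.556, 0.25] pointing down, gripper open.
Joint ranges: [-2.89, 2.89], [-0.75, 2.08], [0.22, 2.7], [-1.18, 4.32], [0.11, 2.71], [-2.7, 2.7]. Speed limits (rad/s): [2.57, 2.57, 3.14, 3.14, 3.14, 3.14].

### API

Orientations are given as a rotation vector (axis times angle).
In Python, from station import r gives the robot as it stands. The module is installed in compiled form; this text tells all that it offers.
- The arm moves only by the tool apply_moves, never from a script. Its argument "moves" is a list of rows, each a list of 7 numbers: the opening, from 0 (shut) to 1 (fully open), then the shift along the tool's x, y, z in units of 300 mm (1.0 is 300 mm), then the turn, a rotation vector about the tool's x, y, z in units of 1.5 rad (1.0 is 1.5 rad). A call has 1 to 5 rows; each row shifts and turns the commanded pose from where the row before left it, along the tool's axes as they then stand; what a row does not reach is not made up. A row lasts 1/10 s, in which the tool goes at most 50 mm and 8.59 degrees, less where a joint would pass 70% of its speed; a pose out of reach is approached as far as the arm can. A call with a number of a shift or a turn outside -1 to 1 is refused whole. A call with a gripper value outside its range is refused whole. The fingers move at their own pace and stop on an object; "grip_force" is the grip in N (left out, the last holds). Time passes only in rows, so rows that do not move let the fingers close. It gives the time, the measured TCP pose, the force, the opening and the grip force at its end, in the units of the state.
- r.get_obs(): the state, without advancing time (a new reading comes with each control period).
- r.camera(name): name is "side" or "top" or "wrist"; returns the picture (480x640x3 uint8, red, green, blue); there is no depth.
- r.camera_params(name): a dict with "fx", "fy", "cx", "cy" (pixels), "view" (4x4, takes a point from world to camera coordinates); the wrist camera has in their place "hand_eye" (4x4, takes a point from camera to tool coordinates, whose origin is the TCP and whose axes are the flange's). Camera axes: x right, y up, looking along -z (the intrinsics and any distortion apply to the point x, -y, -z); pixel columns grow to the right and rows downward; lengths in m; the calibration is good to about 2 mm. A picture is of the moment at which its call begins: read the wrist's pose just before it. camera_params takes no time and is no camera call.
- r.close_job(): hands the job in; it is judged then, once.
Trained networks look in the newest picture that a camera, given by its name, has taken for a name from the list of things; names that differ only in an ending like _2 or _b are one class to them, and where a whole thing is asked for, a point or a joint stands for the part that bears it (a point fixed in the world has none). Each returns a list of dicts, best first, with "confidence" (0 to 1); they miss things now and then, are a little off and sometimes report something else, mostly with a low value. They report only what shows in the picture. A call takes as long as a camera call.
- r.masks_of(name, camera): "region" (480x640 bool, what is visible of it) and "extent" ([centre column, centre row, width, height] in pixels, round what is visible of it).
The state is a dict: "clock": time; "joint_positions": joint angles; "qd": joint speeds; "joint_efforts": joint torques, N m; "position": TCP position; "ee_rot": TCP orientation; "wrist_force": force on the tool from outside, world axes, zero at the start; "torque": the same for the moment, N m; "opening": finger opening in m; "gripper_force": force on a finger pad.
Only numpy, scipy, OpenCV 4.12 (cv2) and the standard library are available. Lean on these libraries where they do the work, as an engineer would, in place of code of your own. Each camera call takes 0.05 s, during which the arm holds its last target. There are 200 camera calls.

### The job

Take the oldest bearing housing from the low front end of the sloped lane and set it gently on the clear part of the surface plate, standing on its foot, its length square along the plate's length. Then take the new housing out of the blue bin, put it down on the bench to grip it the other way, and load it foot down into the lane from behind, so that all three housings there rest in line against the front stop. Leave the other things on the bench alone.

Things in the scene. Friction and masses are not known exactly. Their poses are not given: they have to be found in the camera images.
- front_housing: Oldest bearing housing, at the lane's front. Machined aluminium, 0.28 kg: foot 60 (x, its length) x 40 (y) x 32 mm high, above it a tunnel-shaped round top (radius 30 about a line along y, 32 mm up), 62 mm high overall. Flat faces with the dark bore look to +-y. Origin: centre of its underside. At the start its x points up the lane, its z is square to the sloped floor.
- second_housing: Same shape and axes as front_housing, directly behind it in the lane; slides down by itself when the front one goes.
- third_housing: Same shape and axes, directly behind the second one in the lane.
- new_housing: Same shape and axes: the new one, standing level in the blue bin, near its middle, its x along the bin's x within 4 degrees. In the bin there is finger room only beside its bored (+-y) faces; between the lane's high sides there is room only at its ends (+-x).
- lane: Fixed lane. Slippery black floor (friction 0.1, housings slide down) 260 mm long, rising 0.23 rad towards its +x. Blue sides 49 mm apart inside, 4 mm thick: 8 mm high for the first 60 mm from the stop (room to grip the front housing by its +-y faces), then 58 mm to the open rear. Front stop 12 mm high. Origin: centre of its underside, axes level.
- lane_stop (a point): Point on the lane's floor surface, mid-width, at the inner face of the front stop, 30 mm above the bench. Three housings fill 180 mm of floor from here.
- lane_rear (a point): Point on the lane's floor surface, mid-width, at its open rear end: 260 mm up the slope from lane_stop, 89 mm above the bench.
- bin: Fixed open blue plastic bin, outside 86 (x) x 156 (y) x 48 mm high, walls and floor 5 mm. Origin: centre of its underside. Inside 76 mm along x (8 mm spare at each end of the housing), 146 mm along y. The bench on its -x side is clear to 0.2 m from its centre.
- plate: Fixed stone surface plate 260 (x) x 190 (y) x 30 mm high. Origin: centre of its underside, top 30 mm up. A height gauge stands fixed at its +x end: blue base from x = +67 to +117 mm, 35 mm high, column to 260 mm above the bench, measuring finger 155 mm above the bench reaching to x = +41 mm. The plate is clear from x = -130 to +60 mm.
- wrench: Bystander: open-end wrench 140 mm long lying on the bench between robot and lane.
- vee_block: Bystander: dark steel vee block 50 x 60 x 50 mm on the bench between robot and lane.
- collar_shaft: Bystander: steel shaft 130 mm tall with a collar, standing on end beyond the rear of the lane.

How it is judged:
On the way, in this order (a step that is already met when the one before it is completed fails the run):
1. the oldest housing stands on the surface plate, let go, and the two others have slid down to the stop (x of front_housing in the frame of plate between -0.102 and 0.05 m and y of front_housing in the frame of plate between -0.075 and 0.075 m and z of front_housing in the frame of plate between 0.025 and 0.034 m and angle between front_housing's own z axis and vertical below 0.06 rad and angle between the x axis of front_housing and the x axis of plate, either way round below 0.2 rad and linear speed of each of front_housing, second_housing, third_housing below 0.02 m/s and contact force between the fingers and front_housing below 0.1 N and x of second_housing in the frame of lane between -0.1078 and -0.0878 m and y of second_housing in the frame of lane between -0.012 and 0.012 m and z of second_housing in the frame of lane below 0.0448 m and angle between each of second_housing, third_housing's own z axis and vertical below 0.3 rad and x of third_housing in the frame of lane between -0.0514 and -0.0274 m and y of third_housing in the frame of lane between -0.012 and 0.012 m and z of third_housing in the frame of lane below 0.0585 m), for 0.2 s.
2. the new housing has come out of the bin and rests in the lane behind the other two (x of second_housing in the frame of lane between -0.1078 and -0.0878 m and y of second_housing in the frame of lane between -0.012 and 0.012 m and z of second_housing in the frame of lane below 0.0448 m and angle between each of second_housing, third_housing, new_housing's own z axis and vertical below 0.3 rad and linear speed of each of second_housing, third_housing, new_housing below 0.02 m/s and x of third_housing in the frame of lane between -0.0514 and -0.0274 m and y of third_housing in the frame of lane between -0.012 and 0.012 m and z of third_housing in the frame of lane below 0.0585 m and x of new_housing in the frame of lane between 0.005 and 0.033 m and y of new_housing in the frame of lane between -0.012 and 0.012 m and z of new_housing in the frame of lane below 0.0722 m and angle between the y axis of new_housing and the y axis of lane, either way round below 0.25 rad), for 0.2 s.
At the end, for the whole second after the job is handed in: Oldest housing at rest on its foot on the plate (tilt < 0.06 rad), wholly on the clear part, its length along the plate's x within 0.2 rad. Second, third and new one rest in line on the lane floor, 30, 90, 150 mm up from the stop within 10, 12, 14 mm (all of step 2 and x of front_housing in the frame of plate between -0.102 and 0.05 m and y of front_housing in the frame of plate between -0.075 and 0.075 m and z of front_housing in the frame of plate between 0.025 and 0.034 m and angle between front_housing's own z axis and vertical below 0.06 rad and angle between the x axis of front_housing and the x axis of plate, either way round below 0.2 rad and linear speed of front_housing below 0.02 m/s); the robot touches nothing.
It fails at once if the wrench, the vee block or the collar shaft was disturbed (moved over 30 mm) (distance of any of wrench, vee_block, collar_shaft from where it was at the start of the episode above 0.03 m).
It fails at once if the second or third housing was lifted out of the lane (z of any of second_housing, third_housing in the frame of lane above 0.1 m).
It fails at once if the oldest housing was dropped or slammed on the surface plate (over 80 N) (contact force between front_housing and plate above 80 N).
It also fails if it takes over 72 s, if anything falls off the work surface, if the arm or the gripper's body presses on something with over 40 N, if the wrist force passes 120 N, or if a joint passes its speed limit or range.

## Working session

There is one attempt and no reset: what is moved stays moved. The work goes in short steps, Python scripts to look and compute and a tool call to move; the robot and the scene stay as the last step left them, time stands still between calls to the robot, and variables do not carry over. Pictures are saved under pics/ and viewed, at most 10 in all, crops included, and the job is handed in when it is done.

Besides the shell and the picture viewer there is one more tool, called after "Call:" by a JSON object that holds its "op" and its "data". apply_moves: Moves the arm, as the interface text tells. Its arguments: {"type":"object","properties":{"moves":{"type":"array","items":{"type":"array","items":{"type":"number","minimum":-1,"maximum":1}}},"grip_force":{"type":"number"}},"required":["moves"]}

```bash
mkdir -p pics; python3 - <<'E'
from station import r
import cv2,numpy as np
o=r.get_obs(); print({k:np.round(v,3).tolist() for k,v in o.items()})
for c in("top","side"):
    im=r.camera(c); cv2.imwrite(f"pics/{c}0.png",im[:,:,::-1])
    p=r.camera_params(c); print(c,{k:np.round(v,4).tolist() for k,v in p.items()})
    np.save(f"{c}.npy",im)
    for n in("front_housing","new_housing","lane","bin","plate","wrench","vee_block","collar_shaft"):
        for d in r.masks_of(n,c)[:4]: print(c,n,round(d["confidence"],2),np.round(d["extent"],1))
print(r.camera_params("wrist"))
E
```

```text
{'clock': 0.0, 'joint_positions': [-1.435, 0.277, 1.506, -0.0, 1.361, -0.121], 'qd': [-0.001, -0.0, -0.0, 0.0, -0.0, 0.001], 'joint_efforts': [0.001, -41.677, -24.58, 0.0, 0.011, -0.0], 'position': [0.146, -0.556, 0.249], 'ee_rot': [-3.114, -0.402, 0.0], 'wrist_force': [0.262, -0.064, 0.707], 'torque': [-0.005, -0.011, 0.004], 'gripper_force': 0.0, 'opening': 0.085}
top {'fx': 491.8996, 'fy': 491.8996, 'cx': 321.7553, 'cy': 237.0123, 'view': [[-0.0276, -0.9996, 0.0015, 0.0197], [0.9857, -0.0269, 0.1664, -0.5936], [-0.1663, 0.006, 0.9861, -1.0681], [0.0, 0.0, 0.0, 1.0]]}
top front_housing 0.9 [305.7 298.1  25.   30.9]
top new_housing 0.96 [168.8 255.2  28.4  29.7]
top new_housing 0.71 [312.6 242.   16.6  28.6]
top lane 0.7 [313.6 251.   42.7 121.2]
top bin 0.79 [171.3 254.9  77.6  48.6]
top plate 0.7 [453.3 239.9  87.2 133.6]
top plate 0.52 [172.1 254.3  75.8  52.6]
top wrench 0.77 [364.5 341.1  27.7  56.5]
top wrench 0.6 [314.5 157.8  20.3  28.7]
top wrench 0.36 [313.4 250.1  41.2 120.1]
top vee_block 0.67 [289.3 344.1  28.8  25.5]
top vee_block 0.58 [313.7 248.3  41.8 121.4]
top col
[... 459 characters left out ...]
.1 129.6]
side wrench 0.82 [417.2 249.5  65.6  22.8]
side vee_block 0.59 [427.1 300.8  33.   43.7]
side collar_shaft 0.79 [217.2 237.7  19.5  56.7]
side collar_shaft 0.38 [319.4 249.7 133.8  97.9]
side collar_shaft 0.18 [335.3 152.1 111.  132.3]
{'fx': 391.4374014665098, 'fy': 391.4374014665098, 'cx': 321.1214570858331, 'cy': 241.1818913051495, 'hand_eye': array([[ 4.93756035e-04,  9.61770558e-01,  2.73856077e-01,
         6.94775501e-02],
       [ 9.99999870e-01, -5.09221243e-04, -1.46134116e-05,
        -8.00408052e-04],
       [ 1.25398583e-04,  2.73856048e-01, -9.61770684e-01,
        -1.23639511e-01],
       [ 0.00000000e+00,  0.00000000e+00,  0.00000000e+00,
         1.00000000e+00]])}
```

```bash
python3 - <<'E'
import cv2,numpy as np
im=np.load("top.npy")[130:380,115:515,::-1]
cv2.imwrite("pics/topc.png",cv2.resize(im,(800,500),interpolation=cv2.INTER_CUBIC))
E
```

```text
(no output)
```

View pics/topc.png

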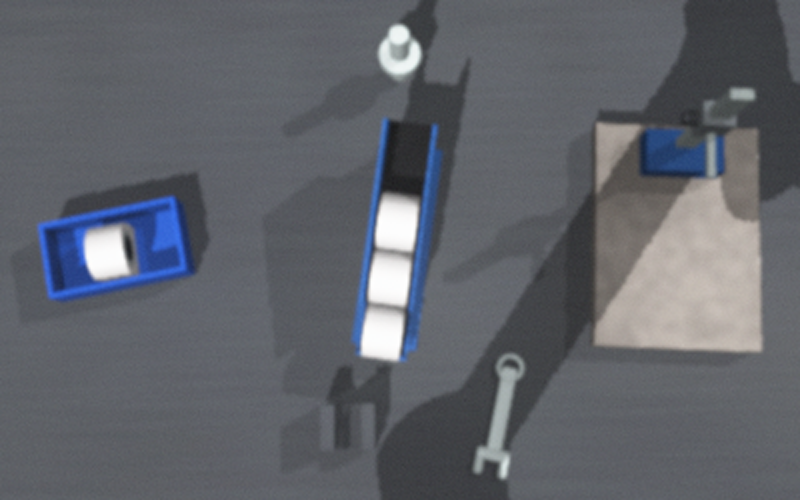

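View pics/side0.png

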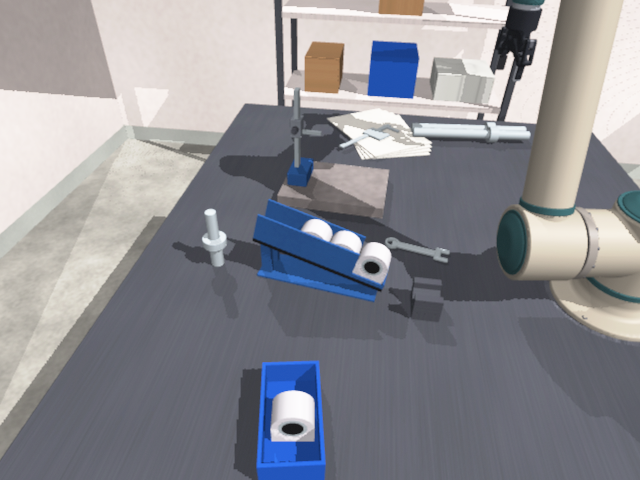

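```bash
cat > h.py <<'E'
import numpy as np,cv2
from scipy.spatial.transform import Rotation as R
def fitcam(r,c):
    p=r.camera_params(c)
    return p
def proj(p,V,X):
    X=np.atleast_2d(X); c=X@V[:3,:3].T+V[:3,3]
    return np.c_[p["cx"]+p["fx"]*c[:,0]/-c[:,2], p["cy"]-p["fy"]*c[:,1]/-c[:,2]]
def ray_at(p,V,uv,z):
    uv=np.atleast_2d(uv); d=np.c_[(uv[:,0]-p["cx"])/p["fx"],-(uv[:,1]-p["cy"])/p["fy"],-np.ones(len(uv))]
    W=np.linalg.inv(V); d=d@W[:3,:3].T; o=W[:3,3]
    return o+d*((z-o[2])/d[:,2])[:,None]
def wristV(r):
    o=r.get_obs(); T=np.eye(4); T[:3,:3]=R.from_rotvec(o["ee_rot"]).as_matrix(); T[:3,3]=o["position"]
    return np.linalg.inv(T@r.camera_params("wrist")["hand_eye"])
def pose(x,y,yaw,P):
    return P@R.from_euler("z",yaw).as_matrix().T+[x,y,0]
def box(a,b,c,d,e,f): return np.array([[x,y,z] for x in(a,b) for y in(c,d) for z in(e,f)],float)
t=np.linspace(0,np.pi,15)
HOUS=np.vstack([box(-.03,.03,-.02,.02,0,.032)]+[np.c_[.03*np.cos(t),0*t+s*.02,.032+.03*np.sin(t)] for s in(-1,1)])
SL=.23
def slope(P,s=0): # floor coords (s along,y,h) -> lane frame
    P=np.array(P,float); S=P[:,0]+s; c,n=np.cos(SL),np.sin(SL)
    return np.c_[-.1266+S*c-P[:,2]*n,P[:,1],.03+S*n+P[:,2]*c]
LANE=np.vstack([slope(box(.06,.26,-.0285,.0285,-.004,.058)),slope(box(-.005,.06,-.0285,.0285,-.004,.008)),slope(box(-.005,0,-.0285,.0285,-.004,.012))])
BIN=box(-.043,.043,-.078,.078,0,.048)
def hullmask(pts):
    m=np.zeros((480,640),np.uint8); hp=cv2.convexHull(pts.astype(np.float32))
    cv2.fillPoly(m,[np.round(hp*16).astype(np.int32)],1,shift=4); return m>0
E
cat > fit0.py <<'E'
from station import r
from h import *
from scipy.optimize import minimize
cams={c:r.camera_params(c) for c in("top","side")}
def getm(n,c,i=0):
    m=r.masks_of(n,c)[i]["region"].astype(np.uint8)
    cn=max(cv2.findContours(m,0,1)[0],key=cv2.contourArea)
    return hullmask(cn[:,0].astype(float))
def fit(P,x0,masks):
    def cost(v):
        s=0
        for c,m in masks.items():
            a=hullmask(proj(cams[c],np.array(cams[c]["view"]),pose(*v,P)))
            s+=1-(a&m).sum()/(a|m).sum()
        return s
    sim=np.array([x0]+[[x0[j]+(d if i==j else 0) for j in range(3)] for i,d in enumerate((.02,.02,.15))])
    q=minimize(cost,x0,method="Nelder-Mead",options=dict(initial_simplex=sim,maxiter=150))
    return np.round(q.x,4),round(q.fun,3)
V={c:np.array(cams[c]["view"]) for c in cams}
r.camera("top");r.camera("side")
crop=lambda L:np.array(L)/2+[115,130]
pl=ray_at(cams["top"],V["top"],crop([(596,123),(758,128),(761,349),(594,346)]),.03); print("plate",pl.round(3).tolist(),pl.mean(0).round(3))
b=ray_at(cams["top"],V["top"],crop([(42,225),(178,200),(190,270),(52,297)]),.048); print("bin",b.round(3).tolist())
bc=b.mean(0)
for cs in(("top",),("side",),("top","side")):
    print(cs,"bin",fit(BIN,[bc[0],bc[1],.15],{c:getm("bin",c) for c in cs}))
    l0=ray_at(cams["top"],V["top"],[(313.6,251)],.08)[0]
    print("lane",fit(LANE,[l0[0],l0[1],-.05],{c:getm("lane",c) for c in cs}))
E
python3 fit0.py; python3 - <<'E'
from station import r
print(r.get_obs()["clock"])
E
```

```text
plate [[0.7, -0.214, 0.03], [0.689, -0.404, 0.03], [0.432, -0.385, 0.03], [0.44, -0.197, 0.03]] [ 0.565 -0.3    0.03 ]
bin [[0.593, 0.425, 0.048], [0.618, 0.271, 0.048], [0.537, 0.257, 0.048], [0.511, 0.411, 0.048]]
('top',) bin (array([0.566 , 0.3465, 0.1742]), np.float64(0.021))
lane (array([ 0.5652,  0.0235, -0.1685]), np.float64(0.142))
('side',) bin (array([0.5656, 0.3428, 0.1764]), np.float64(0.021))
lane (array([ 0.5764,  0.0515, -0.3722]), np.float64(0.263))
('top', 'side') bin (array([0.5658, 0.3443, 0.1848]), np.float64(0.059))
lane (array([ 0.5675,  0.0247, -0.182 ]), np.float64(0.581))
1.4
```

```bash
python3 - <<'E'
from station import r
from h import *
p=r.camera_params("top");V=np.array(p["view"])
crop=lambda L:np.array(L)/2+[115,130]
a=ray_at(p,V,crop([(384,120),(437,125)]),.1458);print(a)
# housings: apex between silhouettes
c=[]
for s,uv in((.03,(384,333)),(.09,(390.5,278)),(.15,(397.5,222))):
    z=slope([[0,0,.05]],s)[0,2]; c.append(ray_at(p,V,crop([uv]),z)[0])
c=np.array(c);print(c); d=c[2]-c[0];print("yaw",np.arctan2(d[1],d[0]), "len",np.hypot(*d[:2]), "exp",.12*np.cos(.23))
rm=a.mean(0);d=rm-c[0];print("yaw2",np.arctan2(d[1],d[0]))
for m in ("front_housing",):
    o=r.camera("top");e=r.masks_of(m,"top")[0]["extent"];print(e,ray_at(p,V,[e[:2]],.08))
E
```

```text
[[ 0.67906496  0.03228187  0.1458    ]
 [ 0.67212128 -0.02339786  0.1458    ]]
[[0.45883683 0.03894853 0.08552265]
 [0.51665411 0.03028008 0.0992013 ]
 [0.57510841 0.02111139 0.11287995]]
yaw -0.1522225628411696 len 0.11763181273621474 exp 0.11683996740064498
yaw2 -0.15787030379248898
[306.1, 297.8, 23.0, 29.3] [[0.4563571  0.04110842 0.08      ]]
```

```bash
cat >> h.py <<'E'
def down(yaw,tilt=0):
    # tool pointing down, tool x at yaw; tilt about the tool y (closing) axis
    return R.from_euler("z",yaw)*R.from_euler("x",np.pi)*R.from_euler("y",tilt)
def rows(p0,R0,p1,R1,op,step=.048,n=None):
    p0=np.array(p0,float);p1=np.array(p1,float)
    w=(R0.inv()*R1).as_rotvec(); 
    n=n or int(max(np.ceil(np.linalg.norm(p1-p0)/step),np.ceil(np.linalg.norm(w)/.145),1))
    p,Q=p0.copy(),R0; out=[]
    for k in range(n):
        s=np.round(Q.inv().apply((p1-p)/(n-k))/.3,3); t=np.round((Q.inv()*R1).as_rotvec()/(n-k)/1.5,3)
        out.append([op]+s.tolist()+t.tolist()); p=p+Q.apply(s*.3); Q=Q*R.from_rotvec(t*1.5)
    print(n,"rows, end err",np.round((p-p1)*1e3,2))
    for i in range(0,n,5): print(str([[float(f"{x:g}") for x in q] for q in out[i:i+5]]).replace(" ","").replace("0.","."))
    return p,Q
def now(r):
    o=r.get_obs(); return o["position"],R.from_rotvec(o["ee_rot"])
E
python3 - <<'E'
from station import r
from h import *
p,Q=now(r); print(down(.256).as_rotvec(),Q.as_rotvec())
rows(p,Q,[.459,.039,.26],down(-.155),1)
E
```

```text
[3.11589185e+00 4.01026693e-01 2.45558028e-17] [3.11564976e+00 4.02251910e-01 3.93245356e-06]
15 rows, end err [-0.01 -0.11 -0.11]
[[1.0,.101,-.11,-.002,.0,-.0,.018],[1.0,.098,-.113,-.002,.0,-.0,.018],[1.0,.095,-.116,-.002,.0,-.0,.018],[1.0,.092,-.118,-.002,.0,-.0,.018],[1.0,.088,-.12,-.002,.0,-.0,.018]]
[[1.0,.085,-.123,-.002,.0,-.0,.018],[1.0,.082,-.125,-.002,.0,-.0,.019],[1.0,.078,-.127,-.002,.0,-.0,.018],[1.0,.075,-.129,-.002,.0,-.0,.019],[1.0,.071,-.132,-.002,.0,-.0,.018]]
[[1.0,.067,-.133,-.002,.0,-.0,.019],[1.0,.063,-.135,-.003,.0,-.0,.018],[1.0,.06,-.137,-.002,.0,-.0,.019],[1.0,.056,-.139,-.003,.0,-.0,.018],[1.0,.052,-.14,-.002,.0,-.0,.019]]
```

Call:
{"op": "apply_moves", "data": {"moves": [[1,0.101,-0.11,-0.002,0,0,0.018],[1,0.098,-0.113,-0.002,0,0,0.018],[1,0.095,-0.116,-0.002,0,0,0.018],[1,0.092,-0.118,-0.002,0,0,0.018],[1,0.088,-0.12,-0.002,0,0,0.018]]}}

```text
clock: 2.0
position: [0.2511, -0.3563, 0.2534]
ee_rot: [3.136, 0.188, 0.001]
wrist_force: [1.1, 0.1, 0.6]
opening: 0.0855
gripper_force: 0.0
```

Call:
{"op": "apply_moves", "data": {"moves": [[1,0.085,-0.123,-0.002,0,0,0.018],[1,0.082,-0.125,-0.002,0,0,0.019],[1,0.078,-0.127,-0.002,0,0,0.018],[1,0.075,-0.129,-0.002,0,0,0.019],[1,0.071,-0.132,-0.002,0,0,0.018]]}}

```text
clock: 2.5
position: [0.3555, -0.1579, 0.2567]
ee_rot: [3.141, -0.028, 0.002]
wrist_force: [1.1, 0.0, -0.2]
opening: 0.0854
gripper_force: 0.0
```

Call:
{"op": "apply_moves", "data": {"moves": [[1,0.067,-0.133,-0.002,0,0,0.019],[1,0.063,-0.135,-0.003,0,0,0.018],[1,0.06,-0.137,-0.002,0,0,0.019],[1,0.056,-0.139,-0.003,0,0,0.018],[1,0.052,-0.14,-0.002,0,0,0.019]]}}

```text
clock: 3.0
position: [0.4596, 0.0408, 0.2602]
ee_rot: [3.132, -0.245, 0.002]
wrist_force: [0.7, -1.7, 0.2]
opening: 0.0855
gripper_force: 0.0
```

Call:
{"op": "apply_moves", "data": {"moves": [[1,0,0,0,0,0,0],[1,0,0,0,0,0,0],[1,0,0,0,0,0,0]]}}

```text
clock: 3.3
position: [0.4584, 0.0382, 0.2598]
ee_rot: [3.131, -0.245, -0.001]
wrist_force: [-0.1, -0.4, -0.1]
opening: 0.0852
gripper_force: 0.0
```

```bash
python3 - <<'E'
from station import r
from h import *
V=wristV(r); im=r.camera("wrist"); np.save("w1.npy",im); np.save("w1V.npy",V)
o=r.get_obs(); print(o["clock"],o["position"],o["ee_rot"],o["joint_positions"])
cv2.imwrite("pics/w1.png",im[:,:,::-1])
for d in r.masks_of("front_housing","wrist"): print(d["confidence"],np.round(d["extent"],1))
E
```

```text
3.35 [0.45837829 0.0378695  0.25980755] [ 3.13127266e+00 -2.46192108e-01 -8.03203659e-04] [-6.85437133e-02  9.54868595e-02  1.71419143e+00 -6.70385711e-04
  1.33243235e+00  1.65933556e+00]
0.95 [319.6 214.7  49.   70. ]
```

View pics/w1.png

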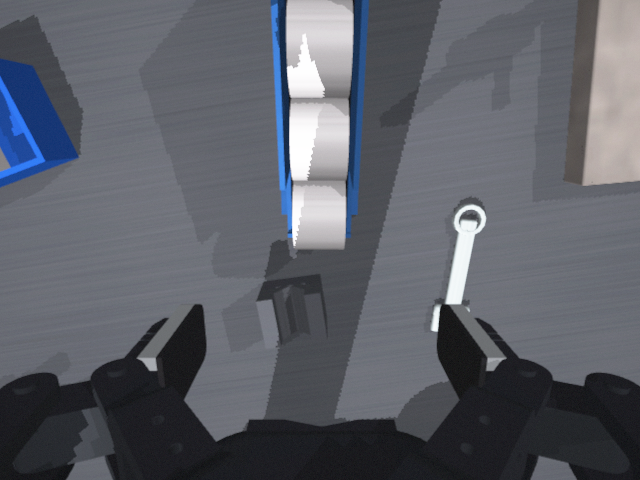

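```bash
python3 - <<'E'
from station import r
from h import *
from scipy.optimize import minimize
V=np.load("w1V.npy");p=r.camera_params("wrist")
r.camera("wrist")
m=r.masks_of("front_housing","wrist")[0]["region"]
H=slope(HOUS,.03)
def cost(v):
    a=hullmask(proj(p,V,pose(v[0],v[1],-.157,H)));return 1-(a&m).sum()/(a|m).sum()
q=minimize(cost,[.566,.022],method="Nelder-Mead",options=dict(initial_simplex=[[.566,.022],[.576,.022],[.566,.03]]))
print(q.x,q.fun)
np.save("lane.npy",[q.x[0],q.x[1],-.157])
# check: projected bottom edge, side walls in picture
L=[*q.x,-.157]
for nm,P in (("2nd/3rd seam top",slope([[.12,0,.05],[.06,0,.05],[0,0,.032]])),("wall tops at .06",slope([[.06,-.0285,.058],[.06,.0285,.058],[.06,-.0245,.058],[.06,.0245,.058]]))): print(nm,proj(p,V,pose(*L,P)).round(1).tolist())
g=pose(*L,slope([[.03,0,.035]]))[0];print("grasp",g)
g1=pose(*L,slope([[.03,0,.095]]))[0];print("pre",g1)
E
```

```text
[0.55521875 0.02575   ] 0.19277378815080792
2nd/3rd seam top [[318.0, 118.4], [318.2, 200.4], [318.4, 256.3]]
wall tops at .06 [[357.0, 204.8], [279.2, 204.7], [351.5, 204.8], [284.7, 204.7]]
grasp [0.45114549 0.04222509 0.07091765]
pre [0.43763507 0.04436383 0.12933763]
```

```bash
python3 - <<'E'
from station import r
from h import *
V=np.load("w1V.npy");p=r.camera_params("wrist")
im=np.load("w1.npy").astype(int); print("col320 rows:",[ (i,im[i,325].sum()) for i in list(range(90,106,2))+list(range(172,192,2))+list(range(240,256,2))])
for x in(.555,.561,.567):
  for y in(.0225,.0255):
    L=[x,y,-.157]; 
    print(x,y,[(q[:,1].max().round(1),q[:,0].min().round(1),q[:,0].max().round(1)) for s in(.03,.09,.15) for q in[proj(p,V,pose(*L,slope(HOUS,s)))]],
     proj(p,V,pose(*L,slope([[.06,-.0285,.008],[.06,.0285,.008]]))).round(1).tolist())
for row in (140,225):
    print(row,"".join("B" if (c[2]>c[0]+40) else ("W" if c.sum()>450 else ".") for c in im[row,270:370]))
E
```

```text
col320 rows: [(90, np.int64(362)), (92, np.int64(350)), (94, np.int64(338)), (96, np.int64(321)), (98, np.int64(400)), (100, np.int64(440)), (102, np.int64(480)), (104, np.int64(580)), (172, np.int64(444)), (174, np.int64(437)), (176, np.int64(397)), (178, np.int64(359)), (180, np.int64(380)), (182, np.int64(450)), (184, np.int64(460)), (186, np.int64(580)), (188, np.int64(600)), (190, np.int64(608)), (240, np.int64(537)), (242, np.int64(503)), (244, np.int64(466)), (246, np.int64(438)), (248, np.int64(378)), (250, np.int64(240)), (252, np.int64(239)), (254, np.int64(240))]
0.555 0.0225 [(np.float64(261.1), np.float64(295.8), np.float64(349.1)), (np.float64(193.9), np.float64(293.2), np.float64(352.3)), (np.float64(113.5), np.float64(289.9), np.float64(356.3))] [[356.1, 180.5], [288.6, 180.4]]
0.555 0.0255 [(np.float64(261.6), np.float64(291.9), np.float64(345.1)), (np.float64(194.5), np.float64(288.8), np.float64(347.9)), (np.float64(114.2), np.float64(285.0), np.float64(351.4))] [[352.5, 181.0], [285.1, 180.9]]
0.561 0.0225 [(np.float64(254.3), np.float64(294.5), np.float64(348.0))
[... 332 characters left out ...]
64(350.0))] [[351.6, 174.0], [283.8, 173.9]]
0.567 0.0225 [(np.float64(247.5), np.float64(293.1), np.float64(346.9)), (np.float64(178.2), np.float64(290.1), np.float64(349.9)), (np.float64(95.5), np.float64(286.4), np.float64(353.7))] [[354.2, 166.2], [286.0, 166.1]]
0.567 0.0255 [(np.float64(248.0), np.float64(289.1), np.float64(342.9)), (np.float64(178.8), np.float64(285.7), np.float64(345.5)), (np.float64(96.2), np.float64(281.4), np.float64(348.7))] [[350.6, 166.8], [282.5, 166.7]]
140 .......BBBBBBBBBBBBWWWWWWWWWWWWWWWWWWWWWWWWWWWWWWWWWWWWWWWWWWWWWWWWWWWWWWWWWWWW.BBBBBBBBBBBB........
225 .................BBBBBWWWWWWWWWWWWWWWWWWWWWWWWWWWWWWWWWWWWWWWWWWWWWWWWWWWWWWBBBBB...................
```

```bash
cat >> h.py <<'E'
LN=[.566,.0228,-.157]
def lp(s,h,y=0): return pose(*LN,slope([[s,y,h]]))[0]
E
python3 - <<'E'
from station import r
from h import *
p,Q=now(r); print(lp(.03,.1),lp(.03,.03))
p,Q=rows(p,Q,lp(.03,.1),down(-.157,.23),.85)
p,Q=rows(p,Q,lp(.03,.03),down(-.157,.23),.85,step=.025)
E
```

```text
[0.44729045 0.04159205 0.13420597] [0.4630526  0.03909686 0.06604932]
3 rows, end err [0.03 0.03 0.08]
[[.85,-.013,-.002,.14,.0,.051,-.0],[.85,-.024,-.002,.138,.0,.051,-.0],[.85,-.034,-.003,.136,.0,.051,-.001]]
3 rows, end err [ 0.05 -0.   -0.12]
[[.85,-.0,.0,.078,.0,.0,.0],[.85,-.0,.0,.078,.0,.0,.0],[.85,-.0,.0,.078,.0,.0,.001]]
```

Call:
{"op": "apply_moves", "data": {"moves": [[0.85,-0.013,-0.002,0.14,0,0.051,0],[0.85,-0.024,-0.002,0.138,0,0.051,0],[0.85,-0.034,-0.003,0.136,0,0.051,-0.001],[0.85,0,0,0,0,0,0]], "grip_force": 50}}

```text
clock: 3.9
position: [0.4343, 0.0428, 0.126]
ee_rot: [3.097, -0.24, 0.321]
wrist_force: [-1.6, -0.1, -1.1]
opening: 0.0725
gripper_force: 0.0
```

Call:
{"op": "apply_moves", "data": {"moves": [[0.85,0,0,0.078,0,0,0],[0.85,0,0,0.078,0,0,0],[0.85,0,0,0.078,0,0,0],[0.85,0,0,0,0,0,0],[0.85,0,0,0,0,0,0]]}}

```text
clock: 4.4
position: [0.4645, 0.0397, 0.0667]
ee_rot: [3.094, -0.241, 0.356]
wrist_force: [0.7, -0.1, -1.0]
opening: 0.0724
gripper_force: 0.0
```

Call:
{"op": "apply_moves", "data": {"moves": [[0.3,0,0,0,0,0,0],[0.3,0,0,0,0,0,0],[0.3,0,0,0,0,0,0],[0.3,0,0,0,0,0,0],[0.3,0,0,0,0,0,0]]}}

```text
clock: 4.9
position: [0.4642, 0.0402, 0.0672]
ee_rot: [3.093, -0.239, 0.361]
wrist_force: [-1.9, -0.4, 5.9]
opening: 0.0398
gripper_force: 50.3
```

```bash
python3 - <<'E'
from station import r
from h import *
p,Q=now(r)
print("tool z",Q.apply([0,0,1]),"want",down(-.157,.23).apply([0,0,1]))
d=R.from_euler("z",.157).apply(p-[.566,.0228,0]); x,z=d[0]+.1266,d[2]-.03
print("s,h,y",x*np.cos(.23)+z*np.sin(.23),-x*np.sin(.23)+z*np.cos(.23),d[1])
p,Q=rows(p,Q,lp(.03,.13),down(-.157,.23),.3,step=.03)
p,Q=rows(p,Q,[.495,-.295,.15],down(-.07),.3,step=.045)
E
```

```text
tool z [ 0.22736249 -0.03561281 -0.97315879] want [ 0.22517358 -0.03564561 -0.9736664 ]
s,h,y 0.03118842939846161 0.030887761531426257 0.0012876718345806197
4 rows, end err [ 0.14  0.03 -0.09]
[[.3,-.001,.001,-.083,-.0,-.0,.0],[.3,-.001,.001,-.082,-.0,-.0,.001],[.3,-.001,.001,-.083,-.0,-.001,.0],[.3,-.0,.001,-.082,-.0,-.0,.001]]
8 rows, end err [ 0.13 -0.13  0.1 ]
[[.3,.042,.135,.015,.001,-.019,-.007],[.3,.041,.136,.014,.001,-.019,-.007],[.3,.04,.136,.013,.001,-.019,-.007],[.3,.039,.137,.012,.001,-.019,-.007],[.3,.038,.137,.01,.001,-.019,-.007]]
[[.3,.036,.138,.009,.0,-.02,-.008],[.3,.035,.138,.008,.001,-.019,-.007],[.3,.034,.139,.006,.0,-.02,-.008]]
```

Call:
{"op": "apply_moves", "data": {"moves": [[0.3,0,0,-0.083,0,0,0],[0.3,0,0,-0.083,0,0,0],[0.3,0,0,-0.083,0,0,0],[0.3,0,0,-0.083,0,0,0]]}}

```text
clock: 5.3
position: [0.4397, 0.044, 0.1635]
ee_rot: [3.094, -0.239, 0.354]
wrist_force: [0.4, -0.5, -3.0]
opening: 0.0396
gripper_force: 52.0
```

Call:
{"op": "apply_moves", "data": {"moves": [[0.3,0.042,0.135,0.015,0.001,-0.019,-0.007],[0.3,0.041,0.136,0.014,0.001,-0.019,-0.007],[0.3,0.04,0.136,0.013,0.001,-0.019,-0.007],[0.3,0.039,0.137,0.012,0.001,-0.019,-0.007],[0.3,0.038,0.137,0.01,0.001,-0.019,-0.007]]}}

```text
clock: 5.8
position: [0.4753, -0.1684, 0.1546]
ee_rot: [3.13, -0.158, 0.134]
wrist_force: [1.1, 1.5, -2.5]
opening: 0.0397
gripper_force: 52.0
```

Call:
{"op": "apply_moves", "data": {"moves": [[0.3,0.036,0.138,0.009,0,-0.02,-0.008],[0.3,0.035,0.138,0.008,0.001,-0.019,-0.007],[0.3,0.034,0.139,0.006,0,-0.02,-0.008],[0.3,0,0,0,0,0,0],[0.3,0,0,0,0,0,0]]}}

```text
clock: 6.3
position: [0.496, -0.2943, 0.1489]
ee_rot: [-3.139, 0.108, 0.005]
wrist_force: [-0.8, 1.5, -2.7]
opening: 0.0395
gripper_force: 52.1
```

```bash
python3 - <<'E'
from station import r
from h import *
o=r.get_obs(); print(o["clock"],o["position"],o["ee_rot"],o["opening"])
V=wristV(r); im=r.camera("wrist"); t=r.camera("top")
big=cv2.resize(t[130:350,230:500],(540,440),interpolation=cv2.INTER_CUBIC)
c=np.zeros((600,540,3),np.uint8); c[:440]=big
cv2.imwrite("pics/t2.png",np.hstack([cv2.resize(im,(260,195)),np.zeros((195,0,3),np.uint8)])[:,:,::-1])
out=np.zeros((440,800,3),np.uint8); out[:,:540]=big; out[:195,540:]=cv2.resize(im,(260,195))
cv2.imwrite("pics/t2.png",out[:,:,::-1])
p,Q=now(r); rows(p,Q,[.495,-.295,.068],down(-.07),.3,step=.03)
p=r.camera_params("wrist"); print("plate near edge at:",)
np.save("w2.npy",im)
E
```

```text
6.3 [ 0.49600115 -0.29434002  0.14886075] [-3.1393795   0.10750036  0.00485944] 0.03948240787083017
3 rows, end err [-0.04  0.13 -0.06]
[[.3,-.0,.003,.09,-.0,.001,.001],[.3,-.0,.003,.09,-.0,.001,.001],[.3,-.001,.002,.091,-.0,.0,.0]]
plate near edge at:
```

View pics/t2.png

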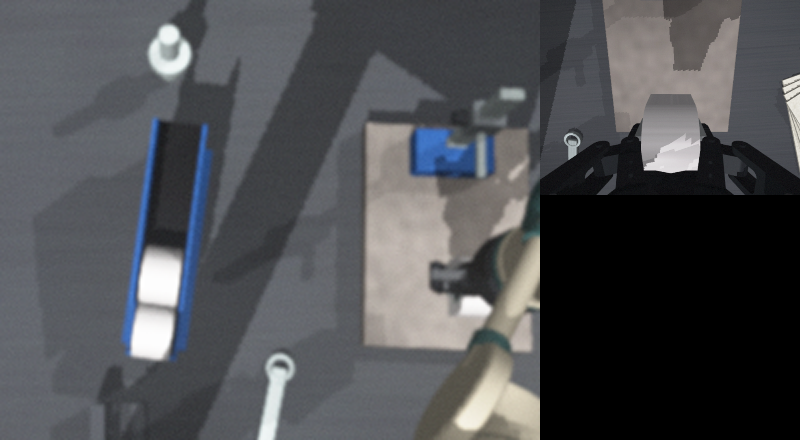

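Call:
{"op": "apply_moves", "data": {"moves": [[0.3,0,0.003,0.09,0,0.001,0.001],[0.3,0,0.003,0.09,0,0.001,0.001],[0.3,-0.001,0.002,0.087,0,0,0],[0.3,0,0,0,0,0,0],[0.3,0,0,0,0,0,0]]}}

```text
clock: 6.9
position: [0.4957, -0.2952, 0.07]
ee_rot: [3.139, -0.108, 0.001]
wrist_force: [0.5, 0.2, -2.0]
opening: 0.0394
gripper_force: 52.0
```

Call:
{"op": "apply_moves", "data": {"moves": [[0.3,0,0,0.005,0,0,0],[0.3,0,0,0.005,0,0,0],[0.3,0,0,0.003,0,0,0],[0.3,0,0,0,0,0,0]]}}

```text
clock: 7.3
position: [0.4961, -0.2965, 0.0662]
ee_rot: [3.138, -0.109, 0.003]
wrist_force: [0.4, -1.0, -2.6]
opening: 0.0391
gripper_force: 52.0
```

Call:
{"op": "apply_moves", "data": {"moves": [[0.3,0,0,0.004,0,0,0],[0.3,0,0,0.004,0,0,0],[0.3,0,0,0.004,0,0,0],[0.3,0,0,0,0,0,0]]}}

```text
clock: 7.7
position: [0.4958, -0.2962, 0.0618]
ee_rot: [3.139, -0.11, 0.001]
wrist_force: [-0.6, -0.4, -3.1]
opening: 0.0393
gripper_force: 52.0
```

Call:
{"op": "apply_moves", "data": {"moves": [[0.3,0,0,0.003,0,0,0],[0.3,0,0,0.003,0,0,0],[0.3,0,0,0,0,0,0]]}}

```text
clock: 8.0
position: [0.4963, -0.2964, 0.0612]
ee_rot: [3.138, -0.11, 0.004]
wrist_force: [0.0, 1.6, 4.6]
opening: 0.0393
gripper_force: 53.1
```

Call:
{"op": "apply_moves", "data": {"moves": [[0.5,0,0,0,0,0,0],[0.6,0,0,0,0,0,0],[0.8,0,0,0,0,0,0],[0.8,0,0,0,0,0,0]]}}

```text
clock: 8.4
position: [0.496, -0.2964, 0.0602]
ee_rot: [3.138, -0.109, 0.002]
wrist_force: [0.4, -0.3, 0.2]
opening: 0.0684
gripper_force: 0.0
```

Call:
{"op": "apply_moves", "data": {"moves": [[0.8,0,0,-0.04,0,0,0],[0.8,0,0,-0.1,0,0,0],[0.8,0,0,-0.16,0,0,0],[0.8,0,0,-0.16,0,0,0],[0.8,0,0,-0.16,0,0,0]]}}

```text
clock: 8.9
position: [0.4955, -0.2959, 0.2491]
ee_rot: [3.138, -0.109, 0.003]
wrist_force: [1.6, -0.2, 0.0]
opening: 0.0681
gripper_force: 0.0
```

```bash
python3 - <<'E'
from station import r
from h import *
from scipy.optimize import minimize
V=wristV(r); im=r.camera("wrist"); np.save("w3.npy",im); cv2.imwrite("pics/w3.png",im[:,:,::-1])
p=r.camera_params("wrist")
d=r.masks_of("front_housing","wrist")[0]; m=d["region"]; print(d["confidence"],d["extent"])
def cost(v):
    a=hullmask(proj(p,V,pose(*v,HOUS)+[0,0,.03]));return 1-(a&m).sum()/(a|m).sum()
x0=np.array([.496,-.296,-.07])
q=minimize(cost,x0,method="Nelder-Mead",options=dict(initial_simplex=[x0,x0+[.01,0,0],x0+[0,.01,0],x0+[0,0,.1]]))
print(q.x,q.fun)
p0,Q=now(r); print(r.get_obs()["clock"],p0)
rows(p0,Q,[.566,.344,.26],down(.18),.8)
E
```

```text
0.82 [324.0, 217.5, 55.8, 76.4]
[ 0.49486224 -0.2957841  -0.07231639] 0.030566658829061844
9.0 [ 0.49890817 -0.29847185  0.25509908]
14 rows, end err [ 0.09  0.04 -0.06]
[[.8,.005,-.154,-.003,.001,-.001,-.012],[.8,.008,-.154,-.002,.001,-.001,-.012],[.8,.011,-.153,-.002,.001,-.001,-.012],[.8,.014,-.153,-.002,.0,-.001,-.012],[.8,.016,-.153,-.002,.0,-.001,-.012]]
[[.8,.019,-.153,-.002,.001,-.0,-.012],[.8,.022,-.152,-.002,.0,-.001,-.012],[.8,.025,-.152,-.002,.001,-.0,-.012],[.8,.027,-.151,-.002,.0,-.001,-.012],[.8,.03,-.151,-.002,.001,-.0,-.012]]
[[.8,.033,-.15,-.001,.0,-.001,-.012],[.8,.035,-.15,-.002,.001,-.0,-.011],[.8,.038,-.149,-.001,.0,-.001,-.012],[.8,.041,-.148,-.001,.001,-.0,-.011]]
```

Call:
{"op": "apply_moves", "data": {"moves": [[0.8,0.005,-0.154,-0.003,0.001,-0.001,-0.012],[0.8,0.008,-0.154,-0.002,0.001,-0.001,-0.012],[0.8,0.011,-0.153,-0.002,0.001,-0.001,-0.012],[0.8,0.014,-0.153,-0.002,0,-0.001,-0.012],[0.8,0.016,-0.153,-0.002,0,-0.001,-0.012]]}}

```text
clock: 9.5
position: [0.5193, -0.0648, 0.2501]
ee_rot: [-3.138, -0.032, 0.009]
wrist_force: [0.7, 0.1, -0.0]
opening: 0.0685
gripper_force: 0.0
```

Call:
{"op": "apply_moves", "data": {"moves": [[0.8,0.019,-0.153,-0.002,0.001,0,-0.012],[0.8,0.022,-0.152,-0.002,0,-0.001,-0.012],[0.8,0.025,-0.152,-0.002,0.001,0,-0.012],[0.8,0.027,-0.151,-0.002,0,-0.001,-0.012],[0.8,0.03,-0.151,-0.002,0.001,0,-0.012]]}}

```text
clock: 10.0
position: [0.5434, 0.1647, 0.2541]
ee_rot: [-3.129, -0.174, 0.014]
wrist_force: [1.0, -1.0, -0.7]
opening: 0.0685
gripper_force: 0.0
```

Call:
{"op": "apply_moves", "data": {"moves": [[0.8,0.033,-0.15,-0.001,0,-0.001,-0.012],[0.8,0.035,-0.15,-0.002,0.001,0,-0.011],[0.8,0.038,-0.149,-0.001,0,-0.001,-0.012],[0.8,0.041,-0.148,-0.001,0.001,0,-0.011],[0.8,0,0,0,0,0,0]]}}

```text
clock: 10.5
position: [0.5628, 0.352, 0.2559]
ee_rot: [-3.113, -0.289, 0.018]
wrist_force: [-1.0, -1.3, -0.0]
opening: 0.0684
gripper_force: 0.0
```

Call:
{"op": "apply_moves", "data": {"moves": [[0.8,0,0,0,0,0,0],[0.8,0,0,0,0,0,0]]}}

```text
clock: 10.7
position: [0.5628, 0.3452, 0.2565]
ee_rot: [-3.119, -0.279, 0.02]
wrist_force: [-0.7, -0.8, -0.0]
opening: 0.0682
gripper_force: 0.0
```

```bash
cat > fitw.py <<'E'
from station import r
from h import *
from scipy.optimize import minimize
def fitw(name,x0,z,tag,P=HOUS,extra=None):
    V=wristV(r); im=r.camera("wrist"); np.save(tag+".npy",im); cv2.imwrite(f"pics/{tag}.png",im[:,:,::-1])
    p=r.camera_params("wrist"); ds=r.masks_of(name,"wrist")
    for d in ds: print(name,d["confidence"],np.round(d["extent"],1))
    m=ds[0]["region"]; out=[]
    for P_,m_,z_,x0 in ((P,m,z,x0),):
        def cost(v):
            a=hullmask(proj(p,V,pose(*v,P_)+[0,0,z_]));return 1-(a&m_).sum()/(a|m_).sum()
        x0=np.array(x0)
        q=minimize(cost,x0,method="Nelder-Mead",options=dict(initial_simplex=[x0,x0+[.015,0,0],x0+[0,.015,0],x0+[0,0,.1]]))
        print(name,q.x.round(4),round(q.fun,3))
    return q.x
E
python3 - <<'E'
from fitw import *
p0,Q=now(r); print(r.get_obs()["clock"],p0)
h=fitw("new_housing",[.566,.344,.18],.005,"w4")
E
```

```text
10.7 [0.56279374 0.34518357 0.2565389 ]
new_housing 0.61 [320.5 205.1  49.2  74. ]
new_housing [0.5631 0.3494 0.22  ] 0.076
```

View pics/w4.png

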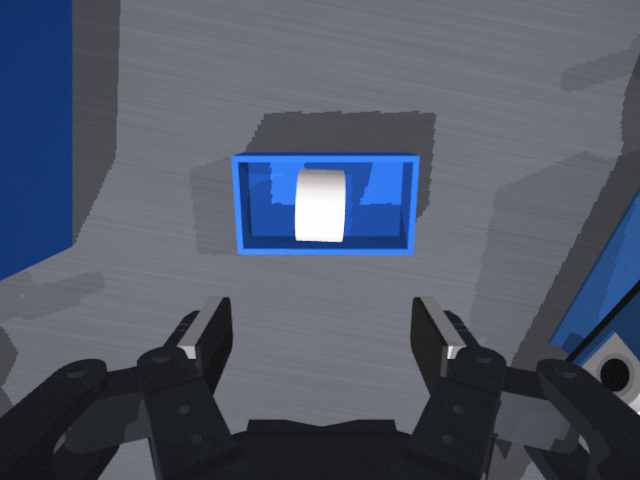

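```bash
python3 - <<'E'
from station import r
from h import *
p,Q=now(r)
p,Q=rows(p,Q,[.563,.3485,.12],down(.2),.8)
p,Q=rows(p,Q,[.563,.3485,.036],down(.2),.8,step=.03)
print(down(.2).as_rotvec())
E
```

```text
3 rows, end err [-0.14  0.07  0.14]
[[.8,.002,-.002,.152,-.003,.002,-.005],[.8,.002,-.003,.152,-.002,.003,-.005],[.8,.001,-.004,.152,-.003,.002,-.005]]
3 rows, end err [-0.16  0.06  0.14]
[[.8,.0,.0,.093,.0,.0,.0],[.8,.0,.0,.094,.0,.0,.0],[.8,.0,.0,.093,.0,.0,.0]]
[3.12589778e+00 3.13635928e-01 1.92046618e-17]
```

Call:
{"op": "apply_moves", "data": {"moves": [[0.8,0.002,-0.002,0.152,-0.003,0.002,-0.005],[0.8,0.002,-0.003,0.152,-0.002,0.003,-0.005],[0.8,0.001,-0.004,0.152,-0.003,0.002,-0.005],[0.8,0,0,0,0,0,0],[0.8,0,0,0,0,0,0]]}}

```text
clock: 11.3
position: [0.5632, 0.3493, 0.1204]
ee_rot: [-3.126, -0.314, 0.001]
wrist_force: [-0.4, -0.9, -0.2]
opening: 0.0682
gripper_force: 0.0
```

```bash
python3 - <<'E'
from fitw import *
h=fitw("new_housing",[.563,.3485,.2],.005,"w5")
p,Q=now(r); print(p,Q.as_rotvec())
rows(p,Q,[h[0],h[1],.036],down(.2),.8,step=.03)
E
```

```text
new_housing 0.82 [325.1 256.3  87.1 123.4]
new_housing [0.5626 0.3493 0.1362] 0.017
[0.5650232  0.35047358 0.12310061] [-3.12348885 -0.31467802 -0.00799213]
3 rows, end err [-0.11  0.11  0.09]
[[.8,-.003,.001,.097,-.0,-.001,.0],[.8,-.003,.001,.097,-.001,-.001,.0],[.8,-.004,.0,.096,-.0,-.002,.001]]
```

View pics/w5.png

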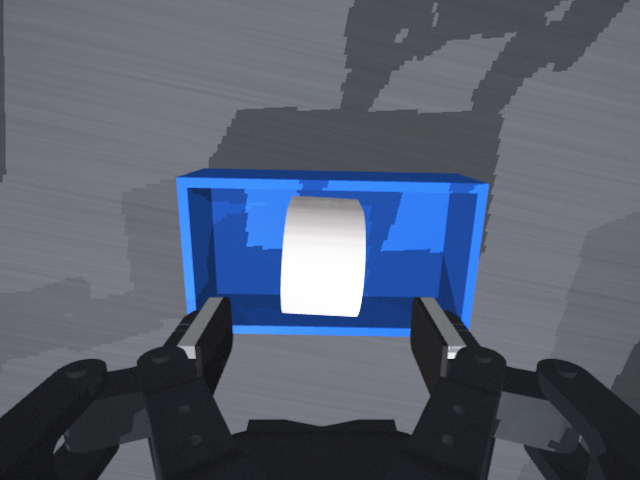

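```bash
python3 - <<'E'
from station import r
from h import *
p,Q=now(r); print(p,Q.as_rotvec())
rows([.5632,.3493,.1204],down(.2),[.5628,.3493,.036],down(.14),.8,step=.03)
E
```

```text
[0.5650232  0.35047358 0.12310061] [-3.12348885 -0.31467802 -0.00799213]
3 rows, end err [ 0.1  -0.05  0.1 ]
[[.8,-.0,-.0,.094,-.0,-.0,.013],[.8,-.001,-.0,.094,-.0,-.0,.014],[.8,-.0,-.0,.093,-.0,-.0,.013]]
```

Call:
{"op": "apply_moves", "data": {"moves": [[0.8,0,0,0.094,0,0,0.013],[0.8,-0.001,0,0.094,0,0,0.014],[0.8,0,0,0.093,0,0,0.013],[0.8,0,0,0,0,0,0],[0.8,0,0,0,0,0,0]]}}

```text
clock: 11.9
position: [0.5641, 0.3507, 0.0379]
ee_rot: [-3.132, -0.223, -0.005]
wrist_force: [0.5, 1.2, 0.7]
opening: 0.0682
gripper_force: 0.0
```

Call:
{"op": "apply_moves", "data": {"moves": [[0.3,0,0,0,0,0,0],[0.3,0,0,0,0,0,0],[0.3,0,0,0,0,0,0],[0.3,0,0,0,0,0,0],[0.3,0,0,0,0,0,0]]}}

```text
clock: 12.4
position: [0.5641, 0.3508, 0.0381]
ee_rot: [-3.132, -0.223, -0.007]
wrist_force: [-0.3, -0.3, 6.4]
opening: 0.0395
gripper_force: 51.2
```

```bash
python3 - <<'E'
from station import r
from h import *
p,Q=now(r); print(p,Q.as_rotvec(),r.get_obs()["opening"])
p,Q=rows(p,Q,[.563,.349,.14],down(.14),.3,step=.03)
p,Q=rows(p,Q,[.435,.326,.14],down(.14),.3)
p,Q=rows(p,Q,[.435,.326,.04],down(.14),.3,step=.03)
E
```

```text
[0.56413184 0.35080473 0.03811621] [-3.13181377 -0.22274576 -0.00657565] 0.039494925791085336
4 rows, end err [-0.07 -0.    0.11]
[[.3,-.001,.001,-.085,-.0,-.001,.0],[.3,-.001,.001,-.085,-.0,-.001,.0],[.3,-.001,.001,-.085,-.001,-.0,.001],[.3,-.001,.002,-.085,-.0,-.001,.0]]
3 rows, end err [-0.02  0.05  0.14]
[[.3,-.144,.005,.0,-.0,.0,.0],[.3,-.144,.006,.0,-.0,.0,.0],[.3,-.145,.005,.0,-.0,.0,.0]]
4 rows, end err [-0.04  0.05 -0.06]
[[.3,.0,.0,.083,-.0,.0,.0],[.3,.0,.0,.084,-.0,.0,.0],[.3,.0,.0,.083,-.0,.0,.0],[.3,.0,.0,.084,-.0,.0,.0]]
```

Call:
{"op": "apply_moves", "data": {"moves": [[0.3,-0.001,0.001,-0.085,0,-0.001,0],[0.3,-0.001,0.001,-0.085,0,-0.001,0],[0.3,-0.001,0.001,-0.085,-0.001,0,0],[0.3,-0.001,0.002,-0.085,0,-0.001,0]]}}

```text
clock: 12.8
position: [0.5613, 0.3484, 0.1385]
ee_rot: [3.132, 0.223, -0.008]
wrist_force: [0.5, 1.0, -3.8]
opening: 0.0397
gripper_force: 51.0
```

Call:
{"op": "apply_moves", "data": {"moves": [[0.3,-0.144,0.005,0,0,0,0],[0.3,-0.144,0.006,0,0,0,0],[0.3,-0.145,0.005,0,0,0,0],[0.3,0,0,0,0,0,0]]}}

```text
clock: 13.2
position: [0.4254, 0.3227, 0.1373]
ee_rot: [3.128, 0.225, -0.023]
wrist_force: [0.5, -0.7, -4.3]
opening: 0.0393
gripper_force: 51.2
```

Call:
{"op": "apply_moves", "data": {"moves": [[0.3,0,0,0.083,0,0,0],[0.3,0,0,0.084,0,0,0],[0.3,0,0,0.083,0,0,0],[0.3,0,0,0.07,0,0,0],[0.3,0,0,0,0,0,0]]}}

```text
clock: 13.7
position: [0.4313, 0.324, 0.0397]
ee_rot: [3.129, 0.222, -0.017]
wrist_force: [-1.7, -0.5, -2.8]
opening: 0.0393
gripper_force: 51.0
```

Call:
{"op": "apply_moves", "data": {"moves": [[0.3,0,0,0,0,0,0]]}}

```text
clock: 13.8
position: [0.4336, 0.3253, 0.0423]
ee_rot: [3.132, 0.222, -0.008]
wrist_force: [0.2, 0.7, -2.3]
opening: 0.0398
gripper_force: 51.0
```

Call:
{"op": "apply_moves", "data": {"moves": [[0.3,0,0,0.008,0,0,0],[0.3,0,0,0.008,0,0,0],[0.3,0,0,0.004,0,0,0],[0.3,0,0,0,0,0,0],[0.3,0,0,0,0,0,0]]}}

```text
clock: 14.3
position: [0.4336, 0.3253, 0.0365]
ee_rot: [3.133, 0.222, -0.006]
wrist_force: [-0.0, 0.2, -3.1]
opening: 0.0394
gripper_force: 51.1
```

Call:
{"op": "apply_moves", "data": {"moves": [[0.3,0,0,0.004,0,0,0],[0.3,0,0,0,0,0,0]]}}

```text
clock: 14.5
position: [0.4334, 0.3253, 0.0349]
ee_rot: [3.132, 0.222, -0.007]
wrist_force: [0.4, 0.6, -2.0]
opening: 0.0401
gripper_force: 51.1
```

Call:
{"op": "apply_moves", "data": {"moves": [[0.3,0,0,0.004,0,0,0],[0.3,0,0,0,0,0,0]]}}

```text
clock: 14.7
position: [0.4333, 0.3252, 0.0336]
ee_rot: [3.132, 0.222, -0.008]
wrist_force: [0.0, -0.1, -2.2]
opening: 0.0398
gripper_force: 51.1
```

Call:
{"op": "apply_moves", "data": {"moves": [[0.3,0,0,0.003,0,0,0],[0.3,0,0,0,0,0,0]]}}

```text
clock: 14.9
position: [0.4336, 0.3254, 0.0333]
ee_rot: [3.133, 0.222, -0.006]
wrist_force: [-0.8, -0.1, 2.0]
opening: 0.0399
gripper_force: 51.7
```

Call:
{"op": "apply_moves", "data": {"moves": [[0.3,0,0,0.003,0,0,0],[0.3,0,0,0,0,0,0]]}}

```text
clock: 15.1
position: [0.4338, 0.3255, 0.0332]
ee_rot: [3.133, 0.223, -0.005]
wrist_force: [-1.9, -1.4, 7.3]
opening: 0.0396
gripper_force: 52.4
```

```bash
python3 - <<'E'
from station import r
from h import *
p=[.4338,.3255,.033];Q=down(.1417)
p,Q=rows(p,Q,[.434,.3255,.12],Q,.8,n=3)
p,Q=rows(p,Q,[.434,.3255,.16],down(.14+np.pi/2),1)
E
```

```text
3 rows, end err [0.1  0.04 0.  ]
[[.8,.0,.0,-.097,.0,.0,.0],[.8,.0,.0,-.096,.0,.0,.0],[.8,.001,.0,-.097,.0,.0,.0]]
11 rows, end err [ 0.1   0.04 -0.1 ]
[[1.0,-.0,.0,-.012,-.0,.0,-.095],[1.0,-.0,.0,-.012,-.0,.0,-.095],[1.0,-.0,-.0,-.012,-.0,.0,-.095],[1.0,-.0,-.0,-.012,-.0,.0,-.095],[1.0,-.0,-.0,-.012,-.0,.0,-.095]]
[[1.0,-.0,-.0,-.012,-.0,.0,-.095],[1.0,-.0,-.0,-.012,-.0,.0,-.095],[1.0,-.0,-.0,-.012,-.0,.0,-.095],[1.0,-.0,-.0,-.012,-.0,.0,-.095],[1.0,-.0,-.0,-.013,-.0,.0,-.096]]
[[1.0,-.0,-.0,-.012,-.0,.0,-.095]]
```

Call:
{"op": "apply_moves", "data": {"moves": [[0.5,0,0,0,0,0,0],[0.6,0,0,0,0,0,0],[0.8,0,0,0,0,0,0],[0.8,0,0,0,0,0,0]]}}

```text
clock: 15.5
position: [0.4335, 0.3253, 0.0318]
ee_rot: [3.132, 0.222, -0.007]
wrist_force: [0.0, 0.4, -0.5]
opening: 0.0687
gripper_force: 0.0
```

Call:
{"op": "apply_moves", "data": {"moves": [[0.8,0,0,-0.097,0,0,0],[0.8,0,0,-0.097,0,0,0],[0.8,0,0,-0.097,0,0,0]]}}

```text
clock: 15.8
position: [0.4336, 0.3253, 0.1199]
ee_rot: [3.132, 0.222, -0.008]
wrist_force: [0.2, 0.7, -0.1]
opening: 0.0685
gripper_force: 0.0
```

Call:
{"op": "apply_moves", "data": {"moves": [[1,0,0,-0.012,0,0,-0.095],[1,0,0,-0.012,0,0,-0.095],[1,0,0,-0.012,0,0,-0.095],[1,0,0,-0.012,0,0,-0.095],[1,0,0,-0.012,0,0,-0.095]]}}

```text
clock: 16.3
position: [0.4338, 0.3254, 0.1373]
ee_rot: [-2.855, -1.31, 0.008]
wrist_force: [-0.3, 0.4, 0.2]
opening: 0.0853
gripper_force: 0.0
```

Call:
{"op": "apply_moves", "data": {"moves": [[1,0,0,-0.012,0,0,-0.095],[1,0,0,-0.012,0,0,-0.095],[1,0,0,-0.012,0,0,-0.095],[1,0,0,-0.012,0,0,-0.095],[1,0,0,-0.012,0,0,-0.095]]}}

```text
clock: 16.8
position: [0.4339, 0.3254, 0.1552]
ee_rot: [-2.218, -2.222, 0.007]
wrist_force: [0.3, 0.6, -1.1]
opening: 0.0852
gripper_force: 0.0
```

Call:
{"op": "apply_moves", "data": {"moves": [[1,0,0,-0.012,0,0,-0.095],[1,0,0,0,0,0,0],[1,0,0,0,0,0,0],[1,0,0,0,0,0,0]]}}

```text
clock: 17.2
position: [0.4338, 0.3254, 0.1586]
ee_rot: [-2.063, -2.366, 0.007]
wrist_force: [-0.4, -0.8, -0.5]
opening: 0.0853
gripper_force: 0.0
```

```bash
python3 - <<'E'
from fitw import *
p,Q=now(r); print(p,Q.as_rotvec(),r.get_obs()["clock"], r.get_obs()["joint_positions"])
h=fitw("new_housing",[.434,.3255,.14],0,"w6")
p,Q=now(r); print(p,Q.as_rotvec())
p,Q=rows(p,Q,[h[0],h[1],.08],down(h[2]+np.pi/2),1,step=.04)
p,Q=rows(p,Q,[h[0],h[1],.024],down(h[2]+np.pi/2),1,step=.02)
E
```

```text
[0.43381718 0.32536026 0.15861243] [-2.06322201 -2.36597033  0.00732606] 17.2 [5.14729094e-01 2.97776145e-01 1.71490707e+00 7.48324823e-04
 1.13409753e+00 3.77917256e-01]
new_housing 0.79 [320.4 243.6  89.4  84.9]
new_housing [0.4321 0.3258 0.1544] 0.018
[0.43384813 0.32540287 0.15864844] [-2.06224798 -2.36683965  0.007217  ]
2 rows, end err [-0.08  0.1   0.05]
[[1.0,.001,-.002,.131,-.002,.0,-.006],[1.0,.002,-.003,.131,-.001,.001,-.005]]
3 rows, end err [-0.11  0.11 -0.05]
[[1.0,-.0,.0,.062,-.0,-.0,-.0],[1.0,-.0,.0,.062,-.0,-.0,-.0],[1.0,-.0,.0,.063,-.0,-.0,-.0]]
```

View pics/w6.png

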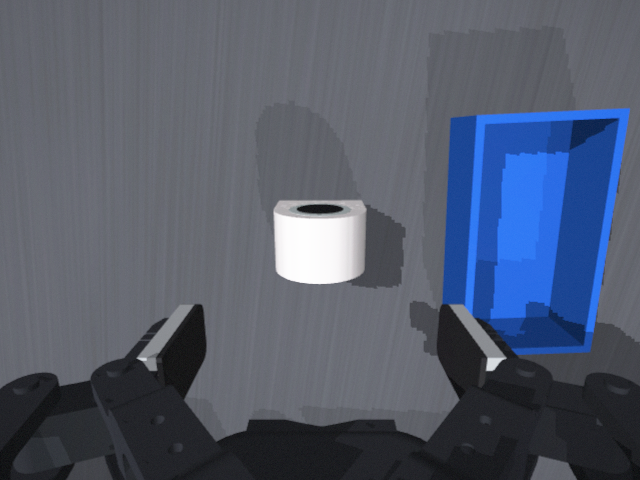

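Call:
{"op": "apply_moves", "data": {"moves": [[1,0.001,-0.002,0.131,-0.002,0,-0.006],[1,0.002,-0.003,0.131,-0.001,0.001,-0.005],[1,0,0,0.062,0,0,0],[1,0,0,0.062,0,0,0],[1,0,0,0.063,0,0,0]]}}

```text
clock: 17.8
position: [0.4321, 0.326, 0.0232]
ee_rot: [-2.044, -2.385, 0.0]
wrist_force: [-0.7, 0.0, -0.4]
opening: 0.0854
gripper_force: 0.0
```

Call:
{"op": "apply_moves", "data": {"moves": [[1,0,0,0,0,0,0],[1,0,0,0,0,0,0]]}}

```text
clock: 18.0
position: [0.4321, 0.3261, 0.0242]
ee_rot: [-2.043, -2.386, 0.001]
wrist_force: [0.7, -0.2, 0.3]
opening: 0.0852
gripper_force: 0.0
```

Call:
{"op": "apply_moves", "data": {"moves": [[0.55,0,0,0,0,0,0],[0.55,0,0,0,0,0,0],[0.55,0,0,0,0,0,0],[0.55,0,0,0,0,0,0],[0.55,0,0,0,0,0,0]]}}

```text
clock: 18.5
position: [0.4329, 0.3265, 0.0254]
ee_rot: [2.043, 2.386, 0.004]
wrist_force: [0.4, 0.6, 5.9]
opening: 0.0594
gripper_force: 55.6
```

```bash
cat >> h.py <<'E'
RL=R.from_euler("z",-.157)*R.from_euler("y",-.23)*down(np.pi/2)
E
python3 - <<'E'
from station import r
from h import *
p,Q=now(r); print(RL.apply([0,0,1]),lp(.185,.14))
p,Q=rows(p,Q,[.433,.326,.12],Q,.55,n=3)
p,Q=rows(p,Q,lp(.185,.14),RL,.55,step=.045)
E
```

```text
[ 0.22517358 -0.03564561 -0.9736664 ] [0.58734563 0.01942093 0.20848914]
3 rows, end err [ 0.06  0.12 -0.13]
[[.55,-.0,.0,-.105,.0,.0,.0],[.55,-.001,.0,-.105,.0,.0,.0],[.55,-.0,.001,-.105,.0,.0,.0]]
8 rows, end err [-0.03  0.13 -0.07]
[[.55,-.136,.044,-.037,-.019,-.003,.026],[.55,-.134,.05,-.035,-.019,-.003,.026],[.55,-.133,.056,-.033,-.019,-.003,.026],[.55,-.13,.062,-.031,-.019,-.003,.026],[.55,-.128,.068,-.028,-.019,-.003,.026]]
[[.55,-.125,.074,-.026,-.019,-.003,.026],[.55,-.123,.08,-.023,-.018,-.004,.025],[.55,-.119,.085,-.019,-.019,-.003,.026]]
```

Call:
{"op": "apply_moves", "data": {"moves": [[0.55,0,0,-0.105,0,0,0],[0.55,-0.001,0,-0.105,0,0,0],[0.55,0,0.001,-0.105,0,0,0]]}}

```text
clock: 18.8
position: [0.4316, 0.3253, 0.1191]
ee_rot: [-2.042, -2.386, 0.003]
wrist_force: [0.4, 0.5, -3.3]
opening: 0.0592
gripper_force: 56.0
```

Call:
{"op": "apply_moves", "data": {"moves": [[0.55,-0.136,0.044,-0.037,-0.019,-0.003,0.026],[0.55,-0.134,0.05,-0.035,-0.019,-0.003,0.026],[0.55,-0.133,0.056,-0.033,-0.019,-0.003,0.026],[0.55,-0.13,0.062,-0.031,-0.019,-0.003,0.026],[0.55,-0.128,0.068,-0.028,-0.019,-0.003,0.026]]}}

```text
clock: 19.3
position: [0.5283, 0.1326, 0.174]
ee_rot: [2.186, 2.097, 0.141]
wrist_force: [0.2, -0.3, -2.4]
opening: 0.0593
gripper_force: 56.1
```

Call:
{"op": "apply_moves", "data": {"moves": [[0.55,-0.125,0.074,-0.026,-0.019,-0.003,0.026],[0.55,-0.123,0.08,-0.023,-0.018,-0.004,0.025],[0.55,-0.119,0.085,-0.019,-0.019,-0.003,0.026],[0.55,0,0,0,0,0,0],[0.55,0,0,0,0,0,0]]}}

```text
clock: 19.8
position: [0.586, 0.0185, 0.2065]
ee_rot: [2.254, 1.921, 0.216]
wrist_force: [-0.8, -0.1, -4.0]
opening: 0.0591
gripper_force: 56.1
```

Call:
{"op": "apply_moves", "data": {"moves": [[0.55,0,0,0,0,0,0]]}}

```text
clock: 19.9
position: [0.5855, 0.02, 0.2061]
ee_rot: [2.252, 1.924, 0.216]
wrist_force: [-0.3, 0.3, -2.5]
opening: 0.0596
gripper_force: 56.1
```

```bash
python3 - <<'E'
from station import r
from h import *
p,Q=now(r); print(p,Q.as_rotvec(),RL.as_rotvec(),r.get_obs()["clock"],r.get_obs()["opening"])
V=wristV(r); np.save("w7V.npy",V); im=r.camera("wrist"); np.save("w7.npy",im)
c=r.camera_params("wrist")
D=im.copy()
P=np.array([[.06,.0245,.058],[.26,.0245,.058],[.26,.0285,.058],[.06,.0285,.058],[.06,-.0245,.058],[.26,-.0245,.058],[.12,.02,0],[.26,.0245,0]])
uv=proj(c,V,pose(*LN,slope(P))); print(uv.round(0).tolist())
for q in uv: cv2.circle(D,(int(q[0]),int(q[1])),3,(255,0,0),1)
cv2.imwrite("pics/w7.png",D[:,:,::-1])
E
```

```text
[0.5854662  0.0199899  0.20613853] [2.25217503 1.92413572 0.21591948] [2.24962589 1.92151693 0.22195376] 19.9 0.05956042156022598
[[93.0, 219.0], [468.0, 220.0], [469.0, 212.0], [92.0, 211.0], [107.0, 303.0], [459.0, 304.0], [230.0, 207.0], [437.0, 201.0]]
```

View pics/w7.png

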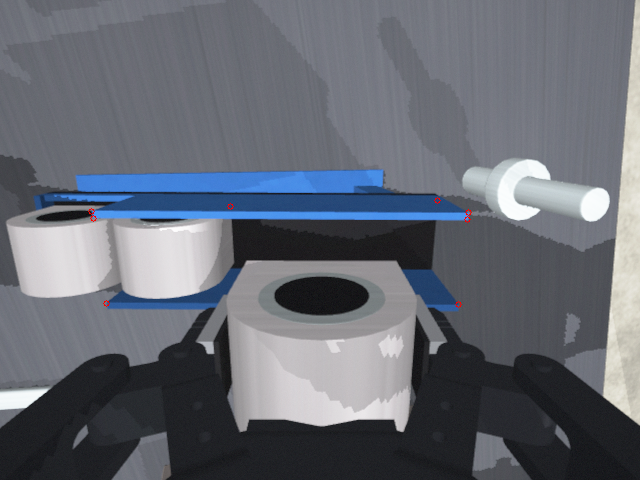

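```bash
python3 - <<'E'
from station import r
from h import *
c=r.camera_params("wrist"); VT=np.linalg.inv(np.array(c["hand_eye"]))
for z in(.0245,.028): print(proj(c,VT,[[.02,-.03,z],[.02,.03,z],[.02,-.03,z-.032],[.02,.03,z-.032],[.0,0,z-.062],[.02,0,z-.062]]).round(1).tolist())
p,Q=now(r); d=R.from_euler("z",.157).apply(p-[LN[0],LN[1],0]); x,z=d[0]+.1266,d[2]-.03
print("s,h,y",x*np.cos(.23)+z*np.sin(.23),-x*np.sin(.23)+z*np.cos(.23),d[1])
print((Q.inv()*RL).as_rotvec())
p,Q=rows(p,Q,lp(.185,.035),RL,.55,step=.03)
E
```

```text
[[246.5, 260.4], [396.8, 260.5], [228.2, 292.5], [415.4, 292.6], [321.8, 409.5], [321.9, 341.1]]
[[248.1, 257.7], [395.2, 257.8], [230.6, 288.2], [412.9, 288.3], [321.8, 400.6], [321.9, 334.0]]
s,h,y 0.18269669874197075 0.1382205572866682 0.0005981917682295876
[-0.00467636  0.00099829  0.00104484]
4 rows, end err [ 0.12 -0.12  0.05]
[[.55,-.0,.002,.086,-.001,.0,.0],[.55,-.001,.002,.086,-.001,.0,.0],[.55,-.0,.002,.086,-.001,.0,.0],[.55,-.001,.003,.086,-.0,.001,.001]]
```

Call:
{"op": "apply_moves", "data": {"moves": [[0.55,0,0.002,0.086,-0.001,0,0],[0.55,-0.001,0.002,0.086,-0.001,0,0],[0.55,0,0.002,0.086,-0.001,0,0]]}}

```text
clock: 20.25
position: [0.6054, 0.0174, 0.1313]
ee_rot: [2.246, 1.922, 0.223]
wrist_force: [-0.1, 0.1, -2.2]
opening: 0.0591
gripper_force: 56.2
```

Call:
{"op": "apply_moves", "data": {"moves": [[0.55,-0.001,0.003,0.04,0,0,0],[0.55,0,0,0.04,0,0,0],[0.55,0,0,0,0,0,0],[0.55,0,0,0,0,0,0]]}}

```text
clock: 20.65
position: [0.6126, 0.0148, 0.1097]
ee_rot: [2.246, 1.92, 0.224]
wrist_force: [0.2, -0.5, -2.6]
opening: 0.0591
gripper_force: 56.0
```

```bash
cat > sh.py <<'E'
from station import r
from h import *
p,Q=now(r); d=R.from_euler("z",.157).apply(p-[LN[0],LN[1],0]); x,z=d[0]+.1266,d[2]-.03
print("s,h,y",x*np.cos(.23)+z*np.sin(.23),-x*np.sin(.23)+z*np.cos(.23),d[1],r.get_obs()["clock"])
print((Q.inv()*RL).as_rotvec(),r.get_obs()["wrist_force"])
E
python3 sh.py
```

```text
s,h,y 0.18748150392615215 0.03798828813631843 -0.0005860951730307204 20.65
[0.00347205 0.00125139 0.00054828] [ 0.21829189 -0.48789439 -2.59944087]
```

Call:
{"op": "apply_moves", "data": {"moves": [[0.55,0,0,0.012,0,0,0],[0.55,0,0,0.012,0,0,0],[0.55,0,0,0.008,0,0,0],[0.55,0,0,0,0,0,0]]}}

```text
clock: 21.05
position: [0.6143, 0.0141, 0.0997]
ee_rot: [2.248, 1.92, 0.222]
wrist_force: [-0.4, -0.9, -2.9]
opening: 0.0593
gripper_force: 56.0
```

Call:
{"op": "apply_moves", "data": {"moves": [[0.55,0,0,0.005,0,0,0],[0.55,0,0,0,0,0,0]]}}

```text
clock: 21.25
position: [0.6148, 0.0141, 0.0983]
ee_rot: [2.247, 1.919, 0.223]
wrist_force: [0.9, 0.8, -2.7]
opening: 0.0592
gripper_force: 56.0
```

```bash
python3 sh.py
```

```text
s,h,y 0.18709479501360415 0.026348434481875002 -0.0009867669560249118 21.25
[2.61439759e-03 1.44917790e-03 6.36542411e-05] [ 0.93953798  0.79652977 -2.65090426]
```

Call:
{"op": "apply_moves", "data": {"moves": [[0.55,0,0,0.004,0,0,0],[0.55,0,0,0,0,0,0]]}}

```text
clock: 21.45
position: [0.6153, 0.014, 0.0975]
ee_rot: [2.247, 1.919, 0.223]
wrist_force: [0.1, 0.1, -0.5]
opening: 0.059
gripper_force: 56.2
```

Call:
{"op": "apply_moves", "data": {"moves": [[0.55,0,0,0.004,0,0,0],[0.55,0,0,0,0,0,0]]}}

```text
clock: 21.65
position: [0.6158, 0.0141, 0.0976]
ee_rot: [2.246, 1.919, 0.225]
wrist_force: [-2.8, -0.1, 6.1]
opening: 0.0586
gripper_force: 57.1
```

Call:
{"op": "apply_moves", "data": {"moves": [[0.7,0,0,0,0,0,0],[0.85,0,0,0,0,0,0],[0.85,0,0,0,0,0,0],[0.85,0,0,0,0,0,0]]}}

```text
clock: 22.05
position: [0.6154, 0.014, 0.0959]
ee_rot: [2.247, 1.92, 0.223]
wrist_force: [-0.2, -0.1, 0.0]
opening: 0.0726
gripper_force: 0.2
```

Call:
{"op": "apply_moves", "data": {"moves": [[0.85,0,0,-0.06,0,0,0],[0.85,0,0,-0.12,0,0,0],[0.85,0,0,-0.15,0,0,0],[0.85,0,0,-0.15,0,0,0],[0.85,0,0,0,0,0,0]]}}

```text
clock: 22.55
position: [0.5859, 0.0194, 0.2437]
ee_rot: [2.239, 1.912, 0.237]
wrist_force: [1.1, -0.5, 0.9]
opening: 0.073
gripper_force: 0.0
```

Call:
{"op": "apply_moves", "data": {"moves": [[0.85,0,0,0,0,0,0],[0.85,0,0,0,0,0,0],[0.85,0,0,0,0,0,0]]}}

```text
clock: 22.85
position: [0.5818, 0.0194, 0.2341]
ee_rot: [2.25, 1.921, 0.219]
wrist_force: [-0.1, 0.5, 0.4]
opening: 0.0726
gripper_force: 0.0
```

```bash
python3 - <<'E'
from station import r
from h import *
p,Q=now(r); print(p,Q.as_rotvec(),r.get_obs()["clock"])
V=wristV(r); im=r.camera("wrist"); s=r.camera("side"); c=r.camera_params("wrist")
D=im.copy()
for S in(.03,.09,.15):
    uv=proj(c,V,pose(*LN,slope(HOUS,S))); cv2.polylines(D,[cv2.convexHull(uv.astype(np.float32)).astype(np.int32)],True,(255,0,0),1)
sv=r.camera_params("side"); E=s.copy()
for S in(.03,.09,.15):
    uv=proj(sv,np.array(sv["view"]),pose(*LN,slope(HOUS,S))); cv2.polylines(E,[cv2.convexHull(uv.astype(np.float32)).astype(np.int32)],True,(255,0,0),1)
out=np.zeros((600,800,3),np.uint8); out[:330,:440]=cv2.resize(D,(440,330)); out[:330,440:800]=cv2.resize(E[120:340,170:410],(360,330)); out[330:600,:360]=cv2.resize(s,(360,270))
cv2.imwrite("pics/w8.png",out[:,:,::-1])
E
```

```text
[0.58184768 0.01942332 0.23413267] [2.24954466 1.92116153 0.21918788] 22.85
```

View pics/w8.png

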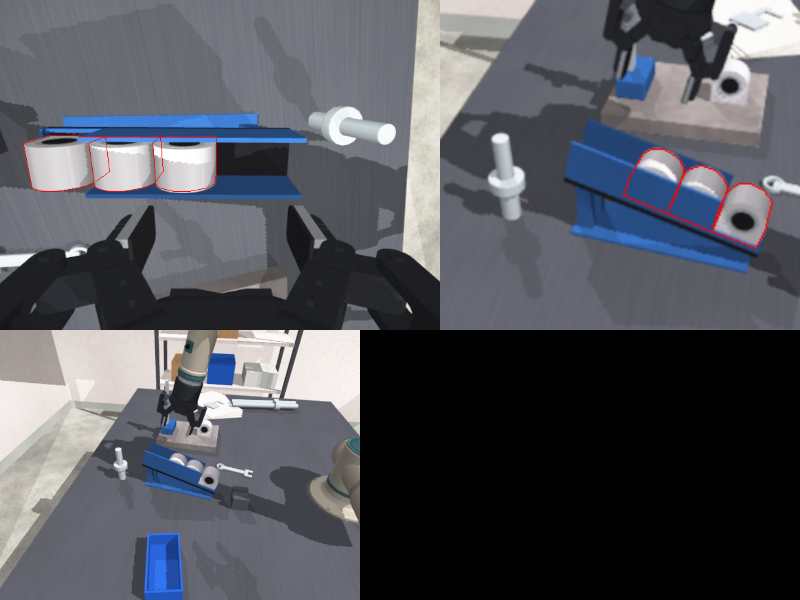

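The picture shows all three housings in line against the stop, each filling its predicted outline. The oldest one stands on the plate, the bin is empty, and the gripper is clear.

```bash
python3 -c "
from station import r
print(r.close_job())"
```

```text
the job is handed in; nothing more can be done
None
```

The job is handed in, with no verdict returned: the oldest housing stands square on the clear part of the plate, and the second, third and new housings rest in line against the lane's front stop, all confirmed in the last camera pictures at about 23 s.

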